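# Guard down, drill locked on

## Task

A hand drill is clamped on its side in a bench stand for hands-free running. Swing its chip guard fully down over the chuck first; then squeeze the trigger right in, push the lock-on button behind the handle down while the trigger is squeezed, and ease the trigger off with the button still down, so that the drill stays locked on when you let go. Leave the small things lying around it where they are.

Things in the scene. Friction and masses are not known exactly. Their poses are not given: they have to be found in the camera images.
- bench_drill: Grey pistol drill lying on its side, fixed in a bench stand. Origin on the bench top below the trigger; z up, +x along the level handle from its foot to the motor housing, +y where the chuck points. Handle: x -99 to 32 mm, y -27 to +9, z 67 to 103. Housing and chuck lie along y at x = 64, top at 118 mm; base plate from x = 20. All of it is smooth and slippery.
- trigger_face (a point): Centre of the outer face of the black trigger on the handle's chuck side; at rest at (0, 27, 85) mm in the drill's frame. Face 30 mm along x, 30 mm high, free space before and below it. Squeezed towards -y against the handle's flat back (y = -27 mm): 54 mm over handle back and trigger at rest, 42 mm fully squeezed.
- trigger (a joint): Travel of the trigger, m: 0 = out (off), 0.012 = fully squeezed. Spring return, 3 N rising to 8 N. When let go with the lock button down it comes back only to about 0.007 and is held there: locked on.
- button_top (a point): Centre of the top of the black lock-on button, 24 mm (x) by 18 mm (y), against the handle's back: at (0, -38, 79) mm in the drill's frame, covering y -47 to -29. A fingertip lying on the handle's back opposite the trigger is right above it. Pressed straight down, its top ends at z = 70 mm; the lug below it has its top at 67 mm.
- lock_button (a joint): Travel of the lock button, m: 0 = up, 0.009 = fully down. Spring return, 2 to 5 N. Blocked after 1 mm unless the trigger is squeezed past 0.010. Down and the trigger eased, it is caught at about 0.008. If it is let up before the trigger is eased, it springs up and nothing locks. Squeezing the trigger fully again frees it.
- guard (a joint): Angle of the chip guard in rad: 0 = fully down (level over the chuck), larger = swung up (1.5 at most). The stiff hinge holds it where it is left; about 1 to 3 N at the tab moves it.
- guard_tab (a point): Top of the black finger tab (24 x 26 mm, 6 mm thick) in the middle of the free edge of the guard, 110 mm from the hinge line. The guard is a flat dark steel frame with a clear window, 100 x 84 mm; fully down its tab is 134 mm above the bench.
- guard_hinge (a point): Middle of the guard's hinge line, parallel to the drill's y axis, behind the chuck: at (121, 122, 131) mm in the drill's frame. From here the guard reaches towards -x when down; its free edge rises as it opens.
- loose_screw: Loose steel screw, 40 mm long, 10 mm high, lying on the bench by the handle; bystander.
- loose_plug: Loose grey wall plug, 36 mm long, 13 mm high, lying on the bench by the handle; bystander.
- pencil: Yellow pencil, 136 mm long, lying on the bench beyond the foot of the handle; bystander.
- tape_roll: Brown packing tape roll lying flat, 99 mm across, 48 mm high; bystander.
- bag_sealer: Fixed bench equipment, not used: blue bag sealer, 371 mm long (away from the robot), 80 mm wide, up to 140 mm high, on the bench to the right of the drill. Keep the arm clear of it; pass over it well above its top.

How it is judged:
By the outcome, as a careful person would: the job done as asked, in the order asked, and still so for the second after the job is handed in, with the robot touching nothing.
It also fails if it takes over 45 s, if anything falls off the work surface, if the arm or the gripper's body presses on something with over 40 N, if the wrist force passes 120 N, or if a joint passes its speed limit or range.

## Robot

A 7-joint arm with a two-finger parallel gripper is mounted at the origin on a cart in front of the work surface, level with it; the furniture and walls round the work are solid. World frame = base frame: x ahead of the robot, y to its left, z up, the work surface at z = 0. Lengths are in m, angles in rad, forces in N, time in s.
With the tool pointing down it reaches from about 0.4 to 0.9 m from the base axis. Payload 5.6 kg.
Tool frame: the origin (TCP) lies on the centre line of the jaws, within the pads' length; the fingertips stand 19 mm ahead of it and the grasp point (between the pads) is the TCP; z points along the fingers, y is the line along which they close (so a half turn about z gives the same grasp; the last joint's range is limited). The gripper opens to 92 mm and grips with 3 to 60 N. Pads are 20 mm wide; open, the fingers measure 128 mm over their backs; the gripper's body (75 mm by 189 mm) begins 69 mm behind the grasp point.
Start: joints at [-1.371, 0.468, -0.012, 1.603, 0.006, 1.071, -0.056], TCP at [0.156, 0.631, 0.234] pointing down, gripper open.
Joint ranges: [-2.53, 2.53], [-0.31, 2.02], [-1.57, 1.55], [0.28, 2.44], [-1.29, 4.43], [0.15, 1.84], [-2.92, 2.92]. Speed limits (rad/s): [2.57, 2.57, 3.14, 3.14, 3.14, 3.14, 3.14].

## Interface

Orientations are given as a unit quaternion [w, x, y, z].
In Python, from bench import manip gives the robot as it stands.
- The arm moves only by the tool carry_out, never from a script. Its argument "commands" is a list of rows, each a list of 6 numbers: the shift along the tool's x, y, z scaled (see below), then the turn, a rotation vector about the tool's x, y, z scaled (see below). In form: [[x, y, z, rx, ry, rz], ...]. A call has 1 to 10 rows; each row shifts and turns the commanded pose from where the row before left it, along the tool's axes as they then stand; what a row does not reach is not made up. The controller multiplies each number of a shift by 600 mm and each number of a turn by 90 degrees. A row lasts 1/8 s, in which the tool goes at most 62.5 mm and 10.7 degrees, less where a joint would pass 70% of its speed; a pose out of reach is approached as far as the arm can. A call with a number of a shift or a turn outside -1 to 1 is refused whole. A call with a gripper value outside its range is refused whole. "hand" is the opening, from 0 (shut) to 1 (fully open), set as the call begins (left out, the last holds). The fingers move at their own pace and stop on an object; "squeeze" is the grip in N (left out, the last holds). Time passes only in rows, so rows that do not move let the fingers close. It gives the time, the measured TCP pose, the force, the opening and the grip force at its end, in the units of the state.
- manip.sense(): the state, without advancing time (a new reading comes with each control period).
- manip.snapshot(name): name is "side" or "top" or "wrist"; returns a dict with "pixels" (420x560x3 uint8, blue, green, red), "K" (3x3 intrinsics, pixels), "cam_to_world" (4x4, takes a point from camera to world coordinates). Camera axes: x right, y up, looking along -z (the intrinsics and any distortion apply to the point x, -y, -z); pixel columns grow to the right and rows downward; lengths in m; the calibration is good to about 2 mm. A picture is of the moment at which its call begins. There is no depth.
- manip.sign_off(): hands the job in; it is judged then, once.
The state is a dict: "time": time; "joints": joint angles; "joint_velocities": joint speeds; "joint_torque": joint torques, N m; "ee_pos": TCP position; "tool_rot": TCP orientation; "wrist_force": force on the tool from outside, world axes, zero at the start; "torque": the same for the moment, N m; "opening": finger opening in m; "finger_force": force on a finger pad.
Only numpy, scipy, OpenCV 4.12 (cv2) and the standard library are available. Lean on these libraries where they do the work, as an engineer would, in place of code of your own. Each camera call takes 0.05 s, during which the arm holds its last target. There are 200 camera calls.

## Working session

There is one attempt and no reset: what is moved stays moved. The work goes in short steps, Python scripts to look and compute and a tool call to move; the robot and the scene stay as the last step left them, time stands still between calls to the robot, and variables do not carry over. Pictures are saved under pics/ and viewed, at most 10 in all, crops included, and the job is handed in when it is done.

Besides the shell and the picture viewer there is one more tool, called after "Emit:" as name(argument=value, ...) on one line, values as JSON. carry_out: Moves the arm, as the interface text tells. Its arguments: {"type":"object","properties":{"commands":{"type":"array"},"hand":{"type":"number"},"squeeze":{"type":"number"}},"required":["commands"]}

```bash
mkdir -p pics; ls; cat > h.py <<'E'
from bench import manip
import numpy as np, cv2
from scipy.spatial.transform import Rotation as R
def snap(n,f=None):
    s=manip.snapshot(n)
    if f: cv2.imwrite('pics/'+f,s['pixels'])
    return s
def ray(s,u,v):
    K=np.array(s['K']);T=np.array(s['cam_to_world'])
    d=np.linalg.solve(K,[u,v,1.]);d=T[:3,:3]@(d*[1,-1,-1])
    return T[:3,3],d/np.linalg.norm(d)
def plane(s,u,v,z):
    o,d=ray(s,u,v);return o+d*(z-o[2])/d[2]
def proj(s,p):
    K=np.array(s['K']);T=np.array(s['cam_to_world'])
    c=T[:3,:3].T@(np.array(p)-T[:3,3]);c=K@(c*[1,-1,-1]);return c[:2]/c[2]
def rot(q): return R.from_quat([q[1],q[2],q[3],q[0]])
E
python3 - <<'E'
from h import *
a=snap('top','top0.png');b=snap('side','side0.png')
for s in(a,b):print(np.round(s['cam_to_world'],3),np.round(s['K'],1),[k for k in s])
st=manip.sense();print(st['time'],st['ee_pos'],st['tool_rot'],st['opening'])
E
```

```text
pics
[[-0.01   0.983 -0.181  0.308]
 [-1.    -0.011 -0.004  0.108]
 [-0.006  0.181  0.983  1.232]
 [ 0.     0.     0.     1.   ]] [[525.6   0.  280.3]
 [  0.  525.6 209.5]
 [  0.    0.    1. ]] ['pixels', 'K', 'cam_to_world']
[[ 0.974  0.153 -0.166  0.348]
 [-0.226  0.663 -0.714 -0.644]
 [ 0.     0.733  0.68   0.801]
 [ 0.     0.     0.     1.   ]] [[398.6   0.  284.7]
 [  0.  398.6 202.5]
 [  0.    0.    1. ]] ['pixels', 'K', 'cam_to_world']
0.1 [0.15622083 0.63044105 0.23273375] [-3.31721345e-05  1.21134716e-01  9.92635753e-01 -8.00548982e-04] 0.09188057167151621
```

View pics/top0.png

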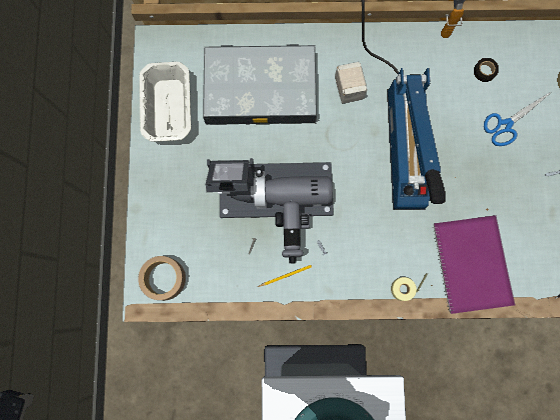

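View pics/side0.png

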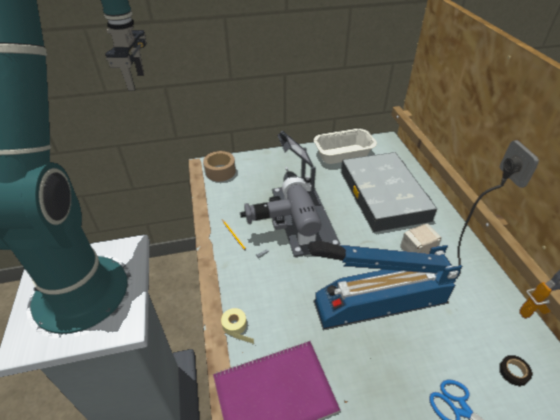

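```bash
python3 - <<'E'
import cv2
a=cv2.imread('pics/top0.png')[145:295,190:350];cv2.imwrite('pics/c0.png',cv2.resize(a,None,fx=4,fy=4,interpolation=cv2.INTER_CUBIC)[:, :])
b=cv2.imread('pics/side0.png')[120:270,210:350];cv2.imwrite('pics/c1.png',cv2.resize(b,None,fx=4,fy=4,interpolation=cv2.INTER_CUBIC))
E
```

```text
(no output)
```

View pics/c0.png

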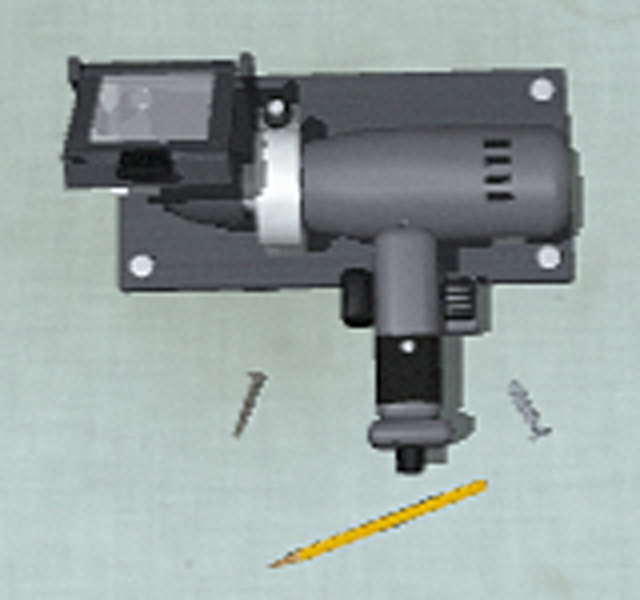

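View pics/c1.png

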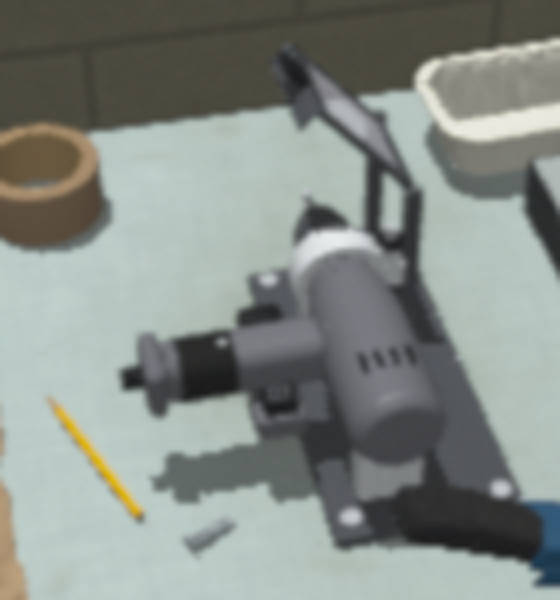

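```bash
python3 - <<'E'
from h import *
s=snap('top')
P=lambda u,v,z:np.round(plane(s,190+(u+.5)/4-.5,145+(v+.5)/4-.5,z)*1000,1)
for n,u,v,z in [('plateL',120,290,.01),('plateR',572,280,.01),('plateTR',566,70,.01),('bolt1',141,265,.012),('bolt2',548,258,.012),('bolt3',541,90,.012),('trigface',342,297,.098),('trigTop',342,268,.098),('trigBot',342,326,.098),('but',460,299,.079),('butR',476,299,.079),('handL',377,330,.085),('handR',440,330,.085),('hinge1',72,64,.131),('hinge2',246,62,.131),('hingemid',160,63,.131),('plug',530,410,.006),('screw',250,405,.005)]:
    print(n,P(u,v,z))
E
```

```text
plateL [516.2 255.8  10. ]
plateR [519.2 -10.7  10. ]
plateTR [647.2 -10.7  10. ]
bolt1 [530.7 243.3  12. ]
bolt2 [532.2   3.2  12. ]
bolt3 [634.5   4.7  12. ]
trigface [496.  123.7  98. ]
trigTop [512.1 123.6  98. ]
trigBot [479.9 123.8  98. ]
but [497.3  58.4  79. ]
butR [497.2  49.5  79. ]
handL [479.5 104.7  85. ]
handR [479.1  70.   85. ]
hinge1 [620.1 268.5 131. ]
hinge2 [620.1 174.2 131. ]
hingemid [620.1 220.8 131. ]
plug [443.   15.6   6. ]
screw [447.9 179.4   5. ]
```

```bash
python3 - <<'E'
from h import *
s=snap('top');b=snap('side')
for t in np.arange(0.5,1.5,.1):
    c=[]
    for r in (84,110):
        p=np.array([.6185-r/1000*np.cos(t)-.003*np.sin(t),.219,.131+r/1000*np.sin(t)+.003*np.cos(t)])
        c+=[np.round((proj(s,p)-[190,145])*4),np.round((proj(b,p)-[210,120])*4)]
    print(round(t,1),np.round(p,3),c)
E
```

```text
0.5 [0.521 0.219 0.186] [array([153., 183.]), array([292., 119.]), array([150., 221.]), array([258., 108.])]
0.6 [0.526 0.219 0.196] [array([151., 172.]), array([298., 110.]), array([148., 207.]), array([266.,  96.])]
0.7 [0.532 0.219 0.204] [array([150., 160.]), array([305., 101.]), array([146., 191.]), array([275.,  84.])]
0.8 [0.54  0.219 0.212] [array([149., 146.]), array([313.,  92.]), array([145., 173.]), array([286.,  72.])]
0.9 [0.548 0.219 0.219] [array([148., 132.]), array([322.,  84.]), array([143., 154.]), array([298.,  62.])]
1.0 [0.557 0.219 0.225] [array([147., 117.]), array([332.,  77.]), array([142., 134.]), array([311.,  52.])]
1.1 [0.566 0.219 0.23 ] [array([146., 101.]), array([342.,  71.]), array([141., 113.]), array([325.,  43.])]
1.2 [0.576 0.219 0.235] [array([146.,  85.]), array([353.,  66.]), array([140.,  91.]), array([340.,  36.])]
1.3 [0.586 0.219 0.238] [array([145.,  69.]), array([365.,  61.]), array([140.,  69.]), array([355.,  30.])]
1.4 [0.597 0.219 0.24 ] [array([145.,  52.]), array([377.,  58.]), array([139.,  47.]), array([371.,  25.])]
```

Emit:
carry_out(commands=[[0, 0, -0.06, 0, 0, -0.077], [0, 0, -0.06, 0, 0, -0.077], [0, 0, 0, 0, 0, 0]], hand=0, squeeze=20)

```text
time: 0.62
ee_pos: [0.1567, 0.6324, 0.3089]
tool_rot: [0.001, 0.0, 1.0, 0.003]
wrist_force: [0.2, 1.0, -0.6]
opening: 0.064
finger_force: 0.0
```

Emit:
carry_out(commands=[[-0.069, -0.069, 0, 0, 0, 0], [-0.069, -0.069, 0, 0, 0, 0], [-0.069, -0.069, 0, 0, 0, 0], [-0.069, -0.069, 0, 0, 0, 0], [-0.069, -0.069, 0, 0, 0, 0], [-0.069, -0.069, 0, 0, 0, 0], [-0.069, -0.069, 0, 0, 0, 0], [-0.069, -0.069, 0, 0, 0, 0], [-0.069, -0.069, 0, 0, 0, 0], [-0.069, -0.069, 0, 0, 0, 0]])

```text
time: 1.88
ee_pos: [0.5705, 0.2149, 0.3046]
tool_rot: [-0.001, 0.001, 1.0, -0.0]
wrist_force: [0.5, 0.3, 0.1]
opening: 0.0007
finger_force: 0.0
```

Emit:
carry_out(commands=[[0, 0, 0, 0, 0, 0], [0, 0, 0, 0, 0, 0]])

```text
time: 2.12
ee_pos: [0.569, 0.217, 0.3045]
tool_rot: [-0.001, 0.001, 1.0, -0.0]
wrist_force: [-0.7, -0.3, 0.4]
opening: 0.0004
finger_force: 0.0
```

```bash
python3 - <<'E'
from h import *
s=snap('side');print(manip.sense()['ee_pos'])
w=cv2.resize(s['pixels'][80:230,210:360],None,fx=4,fy=4,interpolation=cv2.INTER_CUBIC);cv2.imwrite('pics/s1.png',w)
E
```

```text
[0.56868676 0.21791351 0.30476384]
```

View pics/s1.png

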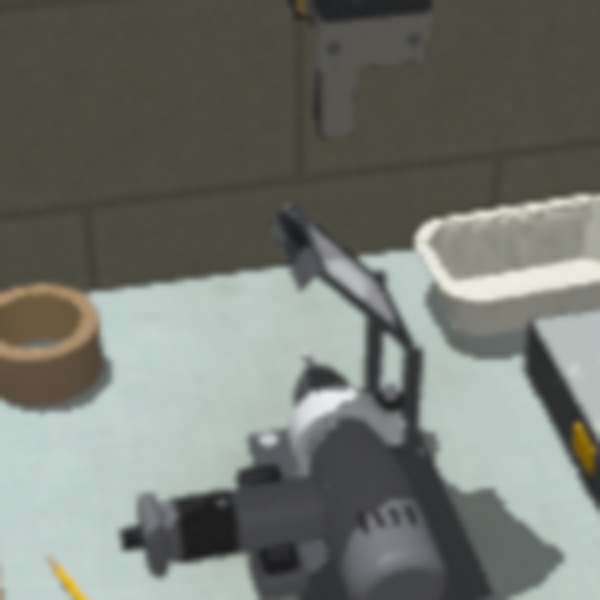

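Emit:
carry_out(commands=[[0.005, 0, 0.04, 0, 0, 0], [0.005, 0, 0.04, 0, 0, 0], [0.005, 0, 0.037, 0, 0, 0], [0.014, 0, 0.019, 0, 0, 0], [0.014, 0, 0.019, 0, 0, 0], [0.008, 0, 0.015, 0, 0, 0], [0.008, 0, 0.015, 0, 0, 0]])

```text
time: 3.05
ee_pos: [0.5343, 0.2169, 0.1946]
tool_rot: [0.0, 0.0, 1.0, 0.0]
wrist_force: [-0.5, 0.7, 0.4]
opening: 0.0007
finger_force: 0.5
```

Emit:
carry_out(commands=[[0.006, 0, 0.017, 0, 0, 0], [0.006, 0, 0.017, 0, 0, 0], [0.01, 0, 0.012, 0, 0, 0], [0.01, 0, 0.012, 0, 0, 0], [0, 0, 0, 0, 0, 0]])

```text
time: 3.68
ee_pos: [0.5143, 0.2164, 0.1591]
tool_rot: [-0.001, 0.0, 1.0, -0.0]
wrist_force: [0.9, 0.5, -0.6]
opening: 0.0008
finger_force: 0.0
```

```bash
python3 - <<'E'
from h import *
s=snap('side');t=manip.sense();print(t['ee_pos'],t['wrist_force'])
w=cv2.resize(s['pixels'][80:230,210:360],None,fx=4,fy=4,interpolation=cv2.INTER_CUBIC);cv2.imwrite('pics/s2.png',w)
E
```

```text
[0.51489357 0.21654518 0.15954068] [-0.0369752  -0.30855515  0.69953854]
```

View pics/s2.png

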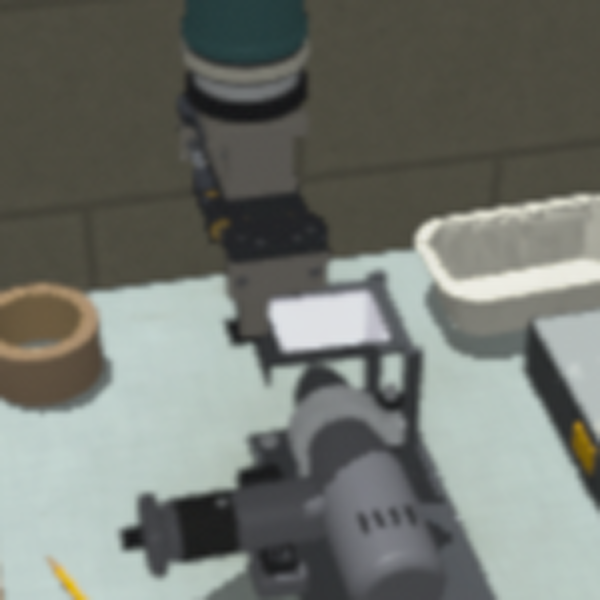

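The picture shows the guard almost level, with the window at about (330,320) and the fingers on the tab near (235,330). I'll press the last few millimetres.

Emit:
carry_out(commands=[[0.002, 0, 0.006, 0, 0, 0], [0, 0, 0.006, 0, 0, 0], [0, 0, 0.003, 0, 0, 0], [0, 0, 0, 0, 0, 0], [0, 0, 0, 0, 0, 0]])

```text
time: 4.35
ee_pos: [0.5145, 0.2167, 0.1531]
tool_rot: [0.0, 0.001, 1.0, 0.0]
wrist_force: [-5.4, -2.4, 17.3]
opening: 0.0004
finger_force: 8.6
```

Emit:
carry_out(commands=[[0, 0, -0.05, 0, 0, 0], [0, 0, -0.07, 0, 0, 0], [0.006, -0.05, 0, 0, 0, 0], [0.006, -0.06, 0, 0, 0, 0], [0.006, -0.06, 0, 0, 0, 0], [0.006, -0.043, 0, 0, 0, 0], [0, 0, 0, 0, 0, 0], [0, 0, 0, 0, 0, 0]], hand=1)

```text
time: 5.35
ee_pos: [0.4997, 0.09, 0.2228]
tool_rot: [0.0, -0.0, 1.0, 0.0]
wrist_force: [-0.2, 0.2, -0.6]
opening: 0.0782
finger_force: 0.0
```

```bash
python3 - <<'E'
from h import *
s=snap('side');t=manip.sense();print(t['ee_pos'],t['wrist_force'],t['opening'])
w1=cv2.resize(s['pixels'][90:240,210:360],None,fx=2.6,fy=2.6,interpolation=cv2.INTER_CUBIC)
w=snap('wrist');print(np.round(w['cam_to_world'],3),w['K'][0])
for p in [(.497,.1235,.085),(.497,.1235,.1),(.497,.0585,.079),(.509,.0585,.079),(.485,.0585,.079),(.497,.0495,.079),(.509,.1235,.1),(.512,.1235,.1),(.482,.1235,.1)]: print(p,proj(w,p).round(1))
cv2.imwrite('pics/s3.png',np.hstack([w1,cv2.resize(w['pixels'],(400,300))[:, :].copy() if 0 else cv2.copyMakeBorder(cv2.resize(w['pixels'],(400,300)),0,90,0,0,cv2.BORDER_CONSTANT)]))
cv2.imwrite('pics/w3.png',w['pixels'])
E
```

```text
[0.49973933 0.09018342 0.22273542] [-0.13899433 -0.03519183 -0.11801941] 0.08277074074052716
[[-0.    -0.964 -0.267  0.425]
 [ 1.     0.    -0.001  0.09 ]
 [ 0.001 -0.267  0.964  0.374]
 [ 0.     0.     0.     1.   ]] [353.14656057   0.         277.51936298]
(0.497, 0.1235, 0.085) [317.2 196.8]
(0.497, 0.1235, 0.1) [319.3 201.3]
(0.497, 0.0585, 0.079) [240.9 195.1]
(0.509, 0.0585, 0.079) [241.2 208.5]
(0.485, 0.0585, 0.079) [240.5 181.4]
(0.497, 0.0495, 0.079) [230.4 195.1]
(0.509, 0.1235, 0.1) [318.8 215.6]
(0.512, 0.1235, 0.1) [318.7 219.1]
(0.482, 0.1235, 0.1) [319.9 183. ]
```

View pics/s3.png

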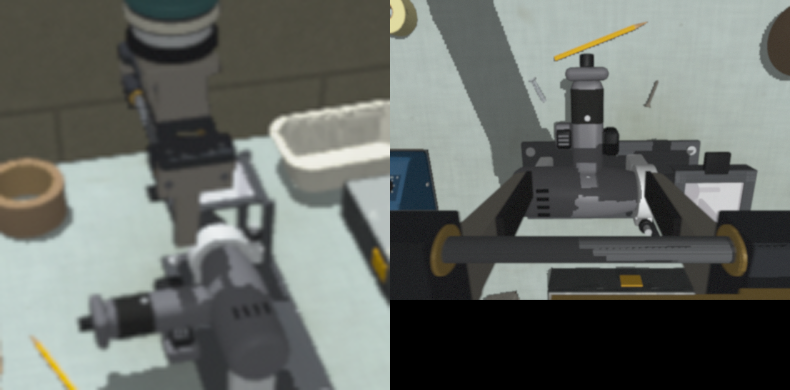

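View pics/w3.png

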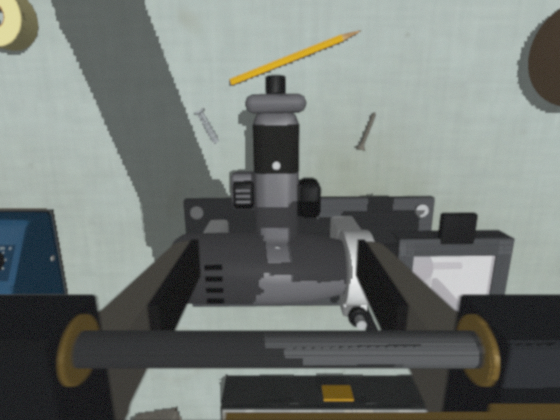

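Emit:
carry_out(commands=[[0.006, 0, 0.03, 0, 0, 0], [0, 0, 0.06, 0, 0, 0], [0, 0, 0.06, 0, 0, 0], [0, 0, 0.04, 0, 0, 0], [0, 0, 0, 0, 0, 0], [0, 0, 0, 0, 0, 0]])

```text
time: 6.2
ee_pos: [0.4967, 0.0895, 0.1095]
tool_rot: [0.001, 0.0, 1.0, 0.0]
wrist_force: [0.4, -0.2, -0.3]
opening: 0.092
finger_force: 0.0
```

Emit:
carry_out(commands=[[0, 0, 0.008, 0, 0, 0], [0, 0, 0, 0, 0, 0]])

```text
time: 6.45
ee_pos: [0.4962, 0.089, 0.1044]
tool_rot: [0.0, 0.0, 1.0, 0.0]
wrist_force: [-0.3, 0.7, 0.6]
opening: 0.0921
finger_force: 0.0
```

Emit:
carry_out(commands=[[0, 0, 0, 0, 0, 0], [0, 0, 0, 0, 0, 0], [0, 0, 0, 0, 0, 0], [0, 0, 0, 0, 0, 0], [0, 0, 0, 0, 0, 0], [0, 0, 0, 0, 0, 0]], hand=0, squeeze=25)

```text
time: 7.2
ee_pos: [0.4963, 0.0921, 0.1042]
tool_rot: [0.001, -0.001, 1.0, 0.002]
wrist_force: [-0.1, 9.7, -1.6]
opening: 0.0414
finger_force: 25.0
```

Emit:
carry_out(commands=[[0, 0.003, 0.007, 0, 0, 0], [0, 0, 0.007, 0, 0, 0], [0, 0, 0.007, 0, 0, 0], [0, 0, 0.005, 0, 0, 0], [0, 0, 0, 0, 0, 0], [0, 0, 0, 0, 0, 0]])

```text
time: 7.95
ee_pos: [0.4994, 0.0922, 0.0916]
tool_rot: [0.004, -0.0, 1.0, 0.001]
wrist_force: [-1.1, 3.3, 20.5]
opening: 0.042
finger_force: 27.0
```

Emit:
carry_out(commands=[[0, 0, 0.005, 0, 0, 0], [0, 0, 0, 0, 0, 0], [0, 0, 0, 0, 0, 0]])

```text
time: 8.32
ee_pos: [0.4996, 0.0922, 0.0891]
tool_rot: [0.004, -0.0, 1.0, 0.001]
wrist_force: [-2.7, 3.9, 27.2]
opening: 0.0416
finger_force: 34.9
```

Emit:
carry_out(commands=[[0, 0, 0.004, 0, 0, 0], [0, 0, 0, 0, 0, 0], [0, 0, 0, 0, 0, 0]])

```text
time: 8.7
ee_pos: [0.4998, 0.0923, 0.0887]
tool_rot: [0.004, -0.0, 1.0, 0.002]
wrist_force: [-8.2, 2.6, 46.5]
opening: 0.0417
finger_force: 44.4
```

Emit:
carry_out(commands=[[0, 0, -0.002, 0, 0, 0], [0, 0, 0, 0, 0, 0]], hand=0.5)

```text
time: 8.95
ee_pos: [0.4997, 0.0942, 0.0889]
tool_rot: [0.004, -0.001, 1.0, 0.003]
wrist_force: [-6.0, 8.5, 35.3]
opening: 0.0456
finger_force: 20.4
```

Emit:
carry_out(commands=[[0, 0, 0, 0, 0, 0], [0, 0, 0, 0, 0, 0]], hand=0.55)

```text
time: 9.2
ee_pos: [0.4997, 0.0962, 0.089]
tool_rot: [0.004, -0.001, 1.0, 0.004]
wrist_force: [-5.0, 12.1, 34.0]
opening: 0.0505
finger_force: 16.8
```

Emit:
carry_out(commands=[[0, 0, 0, 0, 0, 0], [0, 0, 0, 0, 0, 0], [0, 0, 0, 0, 0, 0]], hand=0.6)

```text
time: 9.57
ee_pos: [0.5, 0.0972, 0.0891]
tool_rot: [0.004, -0.001, 1.0, 0.004]
wrist_force: [-4.7, 15.0, 33.2]
opening: 0.0553
finger_force: 16.4
```

Emit:
carry_out(commands=[[0, 0, -0.004, 0, 0, 0], [0, 0, -0.004, 0, 0, 0], [0, 0, 0, 0, 0, 0]], hand=0.65)

```text
time: 9.95
ee_pos: [0.497, 0.0907, 0.0897]
tool_rot: [0.001, 0.001, 1.0, 0.0]
wrist_force: [1.1, 1.7, 4.2]
opening: 0.06
finger_force: 2.3
```

Emit:
carry_out(commands=[[0, 0, -0.01, 0, 0, 0], [0, 0, -0.01, 0, 0, 0], [0, 0, 0, 0, 0, 0]], hand=0.9)

```text
time: 10.32
ee_pos: [0.496, 0.0903, 0.1012]
tool_rot: [0.0, 0.001, 1.0, -0.0]
wrist_force: [-0.6, -0.1, 0.3]
opening: 0.0823
finger_force: 0.0
```

Emit:
carry_out(commands=[[0, 0, -0.03, 0, 0, 0], [0, 0, -0.06, 0, 0, 0], [0, 0, -0.08, 0, 0, 0], [0, 0, -0.05, 0, 0, 0], [0, 0, 0, 0, 0, 0], [0, 0, 0, 0, 0, 0]], hand=1)

```text
time: 11.08
ee_pos: [0.4952, 0.0904, 0.2319]
tool_rot: [-0.001, 0.0, 1.0, -0.0]
wrist_force: [-0.5, 0.3, -1.1]
opening: 0.0921
finger_force: 0.0
```

```bash
python3 - <<'E'
from h import *
t=manip.sense();print(t['ee_pos'],t['wrist_force'])
w=snap('wrist');T=[]
for p in [(.497,.1235,.1),(.497,.1165,.1),(.497,.0585,.079),(.497,.0495,.079),(.497,.0495,.071)]: print(p,proj(w,p).round(1))
u,v=proj(w,(.497,.09,.1)).astype(int)
a=w['pixels'][v-50:v+50,u-60:u+90];cv2.imwrite('pics/w4.png',np.vstack([cv2.resize(a,None,fx=4,fy=4,interpolation=cv2.INTER_CUBIC)]));print(u-60,v-50)
E
```

```text
[0.49518297 0.09039196 0.23189926] [-0.45703814  0.32046332 -1.14262249]
(0.497, 0.1235, 0.1) [317.8 204. ]
(0.497, 0.1165, 0.1) [309.4 204. ]
(0.497, 0.0585, 0.079) [242. 198.]
(0.497, 0.0495, 0.079) [231.9 198. ]
(0.497, 0.0495, 0.071) [233.  195.8]
217 154
```

View pics/w4.png

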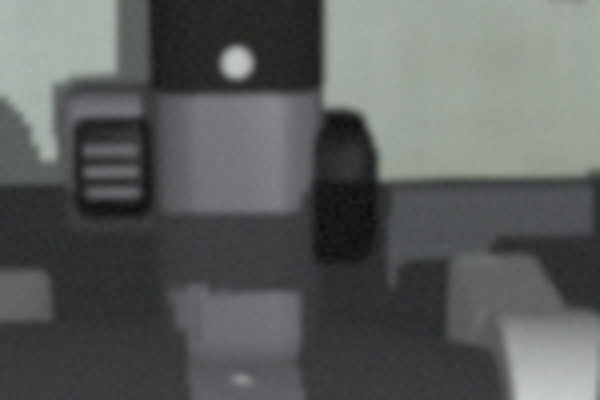

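```bash
python3 - <<'E'
from h import *
s=snap('top');a=cv2.resize(s['pixels'][145:295,190:350],None,fx=2.5,fy=2.5)
b=cv2.resize(snap('side')['pixels'][120:270,210:350],None,fx=2.5,fy=2.5)
cv2.imwrite('pics/f.png',np.hstack([a,b]))
E
```

```text
(no output)
```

View pics/f.png

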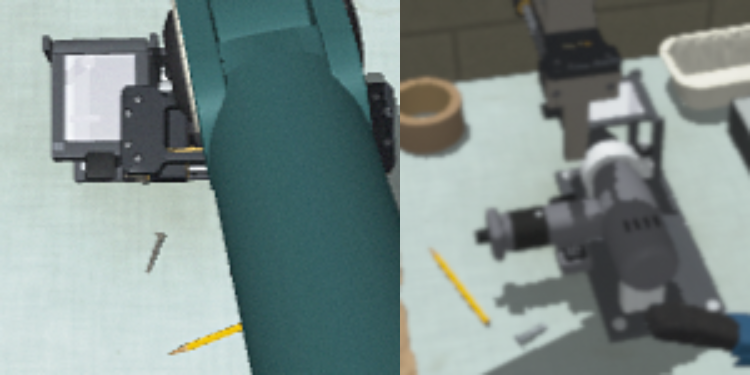

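The guard is level: its tab is at (100,165) in the left view. The screw at (155,252), the pencil at (205,340) and the plug at (530,333) have not moved. In the previous picture the trigger was held in by about 7 mm, so the lock is on.

```bash
python3 -c "
from bench import manip
print(manip.sign_off())"
```

```text
the job is handed in; nothing more can be done
None
```

The job is handed in: the guard is fully down, the trigger is held about 7 mm in (locked on), nothing nearby appears to have moved, and the arm is clear; the hand-in returned no verdict.

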